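# Sterilise the bench scraper

## Robot

A 6-joint arm with a two-finger parallel gripper is mounted at the origin on a cart in front of the work surface, level with it; the furniture and walls round the work are solid. World frame = base frame: x ahead of the robot, y to its left, z up, the work surface at z = 0. Lengths are in m, angles in degrees, forces in N, time in s.
With the tool pointing down it reaches from about 0.25 to 0.8 m from the base axis. Payload 3.9 kg.
Tool frame: the origin (TCP) lies midway between the tips of the shut fingers; the grasp point (between the pads) lies 19 mm behind it; z points along the fingers, y is the line along which they close (so a half turn about z gives the same grasp; the last joint's range is limited). The gripper opens to 85 mm and grips with 20 to 120 N. Pads are 22 mm wide; open, the fingers measure 114 mm over their backs; the gripper's body (76 mm by 85 mm) begins 54 mm behind the grasp point. The pads swing forward as they close: fully open they stand 13 mm farther back than shut.
Start: joints at [72.193, 14.897, -7.913, 67.191, 0, 90], TCP at [0.161, 0.5, 0.2] pointing down, gripper open.
Joint ranges: [-159.42, 159.42], [-47.68, 98.78], [-73.54, 78.23], [-108.79, 121.32], [-90, 84.71], [-180, 180]. Speed limits (degrees/s): [147.25, 147.25, 180, 180, 180, 180].

## Interface

Orientations are given as a 3x3 rotation matrix whose columns are the frame's x, y, z axes.
In Python, from workcell import r gives the robot as it stands. The module is installed in compiled form; this text tells all that it offers.
- The arm moves only by the tool play_rows, never from a script. Its argument "increments" is a list of rows, each an object of numbers: "dx", "dy", "dz": the shift along the tool's x, y, z in units of 0.6 m (1.0 is 0.6 m); "rx", "ry", "rz": the turn, a rotation vector about the tool's x, y, z in units of pi/4 rad (1.0 is pi/4 rad); "hand": the closure, from 0 (fully open) to 1 (shut). A call has 1 to 5 rows; each row is the pose to reach, as a shift and turn from the pose commanded when the call began, along the tool's axes at that moment; what a row does not reach only later rows make up. A row lasts 1/12 s, in which the tool goes at most 41.7 mm and 7.16 degrees, less where a joint would pass 70% of its speed; a pose out of reach is approached as far as the arm can. A call with a number of a shift or a turn outside -1 to 1 is refused whole. A call with a gripper value outside its range is refused whole. The fingers move at their own pace and stop on an object; "newtons" is the grip in N (left out, the last holds). Time passes only in rows, so rows that repeat a pose let the fingers close. It gives the time, the measured TCP pose, the force, the opening and the grip force at its end, in the units of the state.
- r.get_obs(): the state, without advancing time (a new reading comes with each control period).
- r.read_camera(name): name is "scene" or "top" or "wrist"; returns the picture (480x640x3 uint8, red, green, blue); there is no depth.
- r.camera_info(name): a dict with "fovy" (degrees; the focal length in pixels is half the picture's height over the tangent of half this angle, whatever the lens; pixels are square), "cx", "cy" (the principal point, pixels), "k1" (the pictures are not rectified: a ray, as slopes to the right and down, at radius r is drawn at 1 + k1 r^2 times it, then the intrinsics apply), "origin" and "orientation" of the camera in the world. Camera axes: x right, y up, looking along -z (the intrinsics and any distortion apply to the point x, -y, -z); pixel columns grow to the right and rows downward; lengths in m; the calibration is good to about 2 mm. A picture is of the moment at which its call begins: read the wrist's pose just before it. camera_info takes no time and is no camera call; for the wrist camera it gives the pose at the moment of the call.
- r.sign_off(): hands the job in; it is judged then, once.
Trained networks look in the newest picture that a camera, given by its name, has taken for a name from the list of things; names that differ only in an ending like _2 or _b are one class to them, and where a whole thing is asked for, a point or a joint stands for the part that bears it (a point fixed in the world has none). Each returns a list of dicts, best first, with "confidence" (0 to 1); they miss things now and then, are a little off and sometimes report something else, mostly with a low value. They report only what shows in the picture. A call takes as long as a camera call. They do not tell look-alikes from the thing itself.
- r.cut_out(camera, query): "mask" (480x640 bool, what is visible of it) and "rect" ([left, top, right, bottom] in pixels, round what is visible of it).
- r.spot_point(camera, query): "uv" ([column, row] in pixels: a listed point, or the origin of a listed thing).
The state is a dict: "time_s": time; "joint_pos": joint angles; "qvel": joint speeds; "tau": joint torques, N m; "position": TCP position; "tcp_rot": TCP orientation; "wrist_force": force on the tool from outside, world axes, zero at the start; "torque": the same for the moment, N m; "finger_gap": finger opening in m; "grasp_force": force on a finger pad.
Only numpy, scipy, OpenCV 4.12 (cv2) and the standard library are available. Lean on these libraries where they do the work, as an engineer would, in place of code of your own. Each camera call takes 0.05 s, during which the arm holds its last target. There are 200 camera calls.

## Task

Take the bench scraper out of its wooden block, slide its blade fully home into the slot of the blue-grey blade steriliser and let go of it. Only then press the steriliser's spring-loaded hold-to-run knob down until the green ring on its stem stands at the collar (about 15 mm down), never so far that the red ring sinks in, and keep it there: finish while still holding the knob pressed in the green. Leave the mug, tin, sugar jar and salt pot where they are.

Things in the scene. Friction and masses are not known exactly. Their poses are not given: they have to be found in the camera images.
- scraper: Loose bench scraper, about 0.16 kg, starting upright in the slot of the wooden block. Steel blade 4 mm thick (its x) and 80 mm wide (its y), 70 mm of it showing below a dark wooden handle 20 mm thick (x), 94 mm long (y), 32 mm high. Origin: middle of the blade's lower edge; z points up to the handle, whose underside is at z = 70 mm and top at 102 mm. The scraper is symmetrical: a half turn about z makes no difference.
- handle_mid (a point): Middle of the scraper's handle, 86 mm above the blade's lower edge; axes as the scraper's. Grip it here from above across the 20 mm thickness.
- block: Fixed wooden block, 85 x 130 x 50 mm, origin under its centre. A slot 7 mm wide (its x), 88 mm long (its y) and 40 mm deep in the middle of its top holds the scraper upright at the start: lift it 45 mm or more straight up to free it.
- steriliser: Fixed blue-grey blade steriliser, 130 (x) x 250 (y) x 66 mm high, violet window in its front (-x) face; origin under its centre, z up. Blade slot on the +y half of its top, knob on the -y half. It stands left of the robot's midline, the block right of it; both are turned by up to 0.7 rad.
- slot_mouth (a point): Centre of the slot's mouth, at the steriliser's top (66 mm up). Slot 7 mm wide (steriliser's x), 88 mm long (steriliser's y), the mouth bevelled 4 mm all round, 50 mm deep. The blade goes in with its width along the steriliser's y.
- slot_floor (a point): Centre of the slot's floor, 50 mm below its mouth: the blade's lower edge rests here when fully home; the handle's underside is then 20 mm above the steriliser's top.
- run_knob (a joint): Travel of the hold-to-run knob, m: 0 up, grows as it is pressed down, stop at 0.029. Spring: about 3 N to start it, 0.35 N more per mm, about 8.5 N at 15 mm; it springs back up when let go. The edge of the black collar meets the white ring of the stem from 0 to 0.010, the green ring from 0.010 to 0.020, the red ring from 0.020 on.
- knob_top (a point): Centre of the top of the black mushroom head (46 mm across, 14 mm high) of the knob; moves with it. At rest it is 54 mm above the steriliser's top (120 mm above its underside), and lies 125 mm from the slot's centre along the steriliser's -y. Stem 26 mm across, 30 mm of it showing at rest in three 10 mm rings: white lowest, green, red under the head.
- mug: Small striped mug with coffee, 65 x 88 x 50 mm, origin under its centre; leave alone.
- food_tin: Food tin, 57 mm across, 72 mm high, origin under its centre; leave alone.
- sugar: Glass jar of sugar with a green lid, 65 mm across, 90 mm high, origin under its centre; leave alone.
- salt_pot: Striped white salt pot with a conical lid, 68 mm across, 72 mm high, origin under its centre; leave alone.
There are look-alikes about, which are no part of the job. What is shaped like the scraper but orange or pink is not meant.

How it is judged:
By the outcome, as a careful person would: the job done as asked, in the order asked, and still so for the second after the job is handed in, while the arm keeps its last pose, push and grip.
It also fails if it takes over 48 s, if anything falls off the work surface, if the arm or the gripper's body presses on something with over 40 N, if the wrist force passes 120 N, or if a joint passes its speed limit or range.

## Working session

There is one attempt and no reset: what is moved stays moved. The work goes in short steps, Python scripts to look and compute and a tool call to move; the robot and the scene stay as the last step left them, time stands still between calls to the robot, and variables do not carry over. Pictures are saved under pics/ and viewed, at most 10 in all, crops included, and the job is handed in when it is done.

Besides the shell and the picture viewer there is one more tool, called after ">>>" as a command line: name --argument value ..., lists and objects as JSON in quotes. play_rows: Moves the arm, as the interface text tells. Shifts and turns lie within -1 to 1; 1 stands for 0.6 m of shift or pi/4 rad of turn. Its arguments: {"type":"object","properties":{"increments":{"type":"array"},"newtons":{"type":"number"}},"required":["increments"]}

```bash
mkdir -p pics; cat > h.py <<'E'
import numpy as np, cv2
from workcell import r
def save(cam,name):
    im=r.read_camera(cam); cv2.imwrite('pics/'+name,im[:,:,::-1]); return im
def K(ci):
    f=240/np.tan(np.radians(ci['fovy'])/2); return f
def ray(ci,uv):
    f=K(ci); d=np.array([(uv[0]-ci['cx'])/f,(uv[1]-ci['cy'])/f]); s=d.copy()
    for _ in range(30): s=d/(1+ci['k1']*(s@s))
    R=np.array(ci['orientation']); return np.array(ci['origin']),R@np.array([s[0],-s[1],-1])
def atz(ci,uv,z):
    o,d=ray(ci,uv); return o+d*(z-o[2])/d[2]
def proj(ci,p):
    f=K(ci); q=np.array(ci['orientation']).T@(np.array(p)-np.array(ci['origin']))
    s=np.array([q[0],-q[1]])/-q[2]; s=s*(1+ci['k1']*(s@s)); return s*f+[ci['cx'],ci['cy']]
E
python3 - <<'E'
from h import *
a=save('scene','s1.png'); b=save('top','t1.png')
for c in('scene','top'):
    print(c,r.camera_info(c))
    for q in('handle_mid','slot_mouth','knob_top','block','steriliser','mug','food_tin','sugar','salt_pot'):
        print(q,[(np.round(d['uv'],1).tolist(),round(d['confidence'],2)) for d in r.spot_point(c,q)][:4])
print(r.get_obs())
E
```

```text
scene {'fovy': 52.25042428399097, 'cx': 326.98646980567094, 'cy': 230.08587064921636, 'k1': 0.02594143796698503, 'origin': array([ 0.18038351, -0.86247258,  1.05479975]), 'orientation': array([[ 0.89725922,  0.31753264, -0.30675546],
       [-0.44136226,  0.66271938, -0.60498131],
       [ 0.01119147,  0.67821534,  0.734778  ]])}
handle_mid [([321.1, 323.3], 0.79), ([273.3, 226.9], 0.74), ([292.7, 271.4], 0.55)]
slot_mouth [([257.6, 169.4], 0.57)]
knob_top [([293.7, 291.1], 0.53), ([283.9, 173.5], 0.44)]
block [([296.8, 295.9], 0.65)]
steriliser [([272.7, 191.5], 0.8)]
mug [([360.7, 213.0], 0.65)]
food_tin [([332.2, 188.0], 0.57)]
sugar [([323.1, 170.4], 0.86)]
salt_pot [([329.8, 420.7], 0.61)]
top {'fovy': 57.644404784274464, 'cx': 323.0083221945487, 'cy': 236.99401624624608, 'k1': -0.0473456489284864, 'origin': array([ 0.48584648, -0.1041942 ,  1.17552394]), 'orientation': array([[-0.0217003 ,  0.99706699, -0.07339286],
       [-0.99934906, -0.02374888, -0.02715594],
       [-0.02881929,  0.0727558 ,  0.99693332]])}
handle_mid [([356.8, 284.5], 0.83), ([292.3, 278.2], 0.83), ([421.
[... 430 characters left out ...]
+01,
       -5.30355862e-04,  9.00008986e+01]), 'qvel': array([-0.01053518, -0.00368002,  0.02743333, -0.09403093, -0.12080791,
        0.02954666]), 'tau': array([-2.30963014e-04, -4.05620742e+01,  2.54241586e+01,  9.11439529e-04,
       -1.20662489e-04,  6.25976242e-06]), 'position': array([0.16055169, 0.49983758, 0.19990075]), 'tcp_rot': array([[-9.52086902e-01,  3.05827615e-01,  5.71577081e-06],
       [ 3.05827615e-01,  9.52086902e-01, -1.24733808e-05],
       [-9.25661484e-06, -1.01277020e-05, -1.00000000e+00]]), 'wrist_force': array([ 0.23285285, -0.78259948, -0.59306332]), 'torque': array([-0.03207843,  0.02905941, -0.00947454]), 'grasp_force': 0.0, 'finger_gap': 0.08558850318532024}
```

View images.

View pics/s1.png

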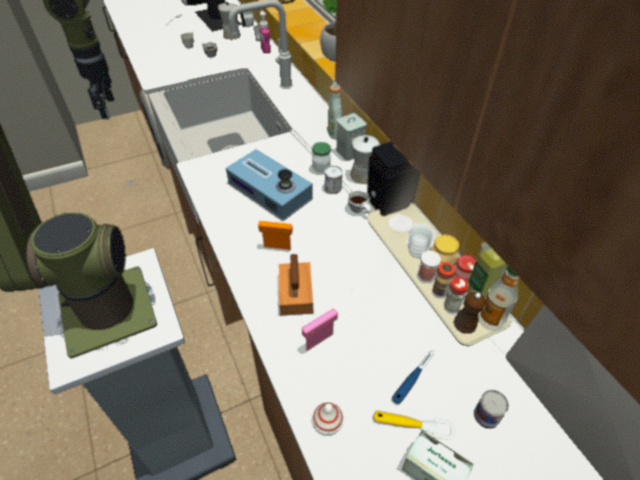

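View pics/t1.png

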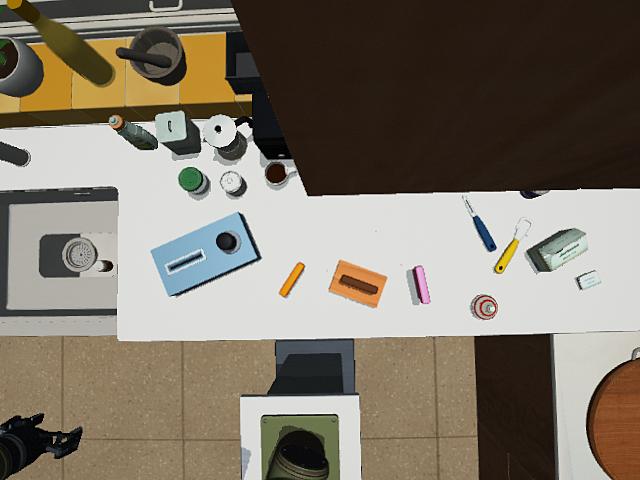

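```bash
python3 - <<'E'
from h import *
im=cv2.imread('pics/t1.png'); ct=r.camera_info('top'); cs=r.camera_info('scene')
crop=im[190:330,140:450]; cv2.imwrite('pics/c1.png',cv2.resize(crop,None,fx=2.5,fy=2.5,interpolation=cv2.INTER_CUBIC))
P={'handle':((356.8,284.5),.096,(292.7,271.4)),'slot':((183.8,260.3),.066,(257.6,169.4)),'knob':((227.,243.8),.12,(283.9,173.5)),'mug':((282.6,178.7),0,(360.7,213)),'tin':((237,184.1),0,(332.2,188)),'sugar':((199.5,183.7),0,(323.1,170.4)),'block':((355.6,283.2),0,(296.8,295.9)),'ster':((210.7,254.4),0,(272.7,191.5))}
for k,(u,z,v) in P.items(): print(k,atz(ct,u,z).round(4),atz(cs,v,z).round(4))
def rect(m,z,n):
    c,_=cv2.findContours(m.astype(np.uint8),cv2.RETR_EXTERNAL,cv2.CHAIN_APPROX_NONE); c=max(c,key=cv2.contourArea)
    p=np.array([atz(ct,q[0].astype(float),z)[:2] for q in c]); q=cv2.minAreaRect((p*1000).astype(np.float32)); b=cv2.boxPoints(q)
    e=[b[1]-b[0],b[2]-b[1]]; e=max(e,key=np.linalg.norm); print(n,np.round(q[0],1),np.round(q[1],1),'long axis deg',np.degrees(np.arctan2(e[1],e[0]))%180)
hsv=cv2.cvtColor(im,cv2.COLOR_BGR2HSV); H,S,V=cv2.split(hsv)
w=np.zeros(H.shape,bool); w[205:305,145:268]=1
rect(w&(H>95)&(H<115)&(S>60)&(V>120),.066,'ster')
w2=np.zeros(H.shape,bool); w2[243:280,158:210]=1
rect(w2&(S<60),.066,'slotrim')
w3=np.zeros(H.shape,bool); w3[255:310,325:392]=1
rect(w3&(V<130)&(S>60),.112,'handle'); rect(w3&(S>120)&(V>130),.05,'block')
E
```

```text
handle [ 0.4462 -0.1554  0.096 ] [ 0.443  -0.1611  0.096 ]
slot [0.5158 0.2863 0.066 ] [0.5123 0.2738 0.066 ]
knob [0.5525 0.1598 0.12  ] [0.5565 0.162  0.12  ]
mug [0.7352 0.0351 0.    ] [0.7441 0.0251 0.    ]
tin [0.7239 0.1613 0.    ] [0.7163 0.1626 0.    ]
sugar [0.7281 0.266  0.    ] [0.7276 0.2523 0.    ]
block [ 0.4462 -0.1568  0.    ] [ 0.4468 -0.1694  0.    ]
ster [0.5321 0.2349 0.    ] [0.5394 0.2288 0.    ]
ster [531.7 236.1] [130.3 249.8] long axis deg 112.34467
slotrim [512.9 283.3] [ 32.1 108.3] long axis deg 112.30478
handle [ 445.6 -157.9] [93.7 24.4] long axis deg 68.77994
block [ 448.  -159.4] [128.8  83.5] long axis deg 68.31263
```

View pics/c1.png

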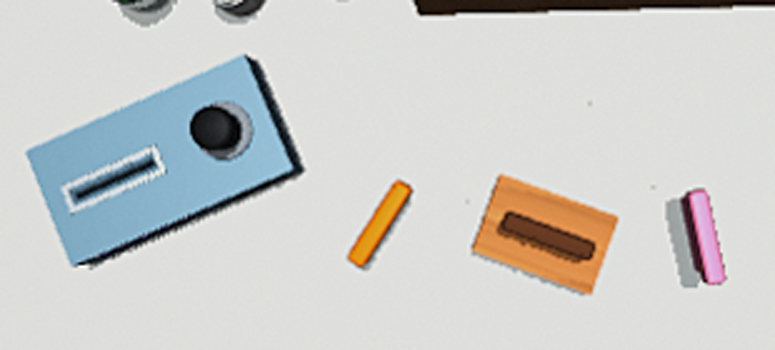

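Candidates in the top view are the orange one (292,278), the dark-handled one in the wooden block (358,284), and the pink one (421,284). The crop shows that only the middle one has a dark wooden handle and stands in the block, so I'll take that one. The steriliser measures 130x250 and the block 129x84, which matches the description.

```bash
cat >> h.py <<'E'
from scipy.spatial.transform import Rotation as Ro
def Rdown(yaw): # yaw = world angle (deg) of tool y, tool z down
    a=np.radians(yaw); y=np.array([np.cos(a),np.sin(a),0]); z=np.array([0,0,-1.]); return np.stack([np.cross(y,z),y,z],1)
def plan(p1,yaw1,n,nd=3,p0=None,R0=None):
    o=r.get_obs(); p=np.array(o['position'] if p0 is None else p0); R=np.array(o['tcp_rot'] if R0 is None else R0)
    for i in range(n):
        k=n-i; D=(np.array(p1)-p)/k; w=Ro.from_matrix(R.T@Rdown(yaw1)).as_rotvec()/k
        a=np.round(R.T@D/.6,nd); b=np.round(w/(np.pi/4),nd); print('d',a.tolist(),'r',b.tolist(),'mm %.0f deg %.1f'%(np.linalg.norm(D)*1e3,np.degrees(np.linalg.norm(w))))
        p=p+R@(a*.6); R=R@Ro.from_rotvec(b*np.pi/4).as_matrix()
E
python3 -c "
from h import *
plan([.4456,-.158,.23],-21.5,4)"
```

```text
d [-0.197, -0.225, -0.013] r [-0.0, 0.0, 0.521] mm 179 deg 23.4
d [-0.27, -0.128, -0.012] r [0.0, 0.0, 0.52] mm 179 deg 23.4
d [-0.298, -0.01, -0.013] r [0.0, 0.0, 0.521] mm 179 deg 23.4
d [-0.278, 0.11, -0.012] r [0.0, 0.0, 0.52] mm 179 deg 23.4
```

>>> play_rows --increments '[{"dx": -0.197,"dy": -0.225,"dz": -0.013,"rz": 0.521,"hand": 0},{"dx": -0.197,"dy": -0.225,"dz": -0.013,"rz": 0.521,"hand": 0},{"dx": -0.197,"dy": -0.225,"dz": -0.013,"rz": 0.521,"hand": 0},{"dx": -0.197,"dy": -0.225,"dz": -0.013,"rz": 0.521,"hand": 0},{"dx": -0.197,"dy": -0.225,"dz": -0.013,"rz": 0.521,"hand": 0}]'

```text
validation failed for argument at $.in...
```

>>> play_rows --increments '[{"dx": -0.27,"dy": -0.128,"dz": -0.012,"rz": 0.52,"hand": 0},{"dx": -0.27,"dy": -0.128,"dz": -0.012,"rz": 0.52,"hand": 0},{"dx": -0.27,"dy": -0.128,"dz": -0.012,"rz": 0.52,"hand": 0},{"dx": -0.27,"dy": -0.128,"dz": -0.012,"rz": 0.52,"hand": 0},{"dx": -0.27,"dy": -0.128,"dz": -0.012,"rz": 0.52,"hand": 0}]'

```text
validation failed for argument at $.in...
```

>>> play_rows --increments '[{"dx": -0.298,"dy": -0.01,"dz": -0.013,"rz": 0.521,"hand": 0},{"dx": -0.298,"dy": -0.01,"dz": -0.013,"rz": 0.521,"hand": 0},{"dx": -0.298,"dy": -0.01,"dz": -0.013,"rz": 0.521,"hand": 0},{"dx": -0.298,"dy": -0.01,"dz": -0.013,"rz": 0.521,"hand": 0},{"dx": -0.298,"dy": -0.01,"dz": -0.013,"rz": 0.521,"hand": 0}]'

```text
validation failed for argument at $.in...
```

>>> play_rows --increments '[{"dx": -0.278,"dy": 0.11,"dz": -0.012,"rz": 0.52,"hand": 0},{"dx": -0.278,"dy": 0.11,"dz": -0.012,"rz": 0.52,"hand": 0},{"dx": -0.278,"dy": 0.11,"dz": -0.012,"rz": 0.52,"hand": 0},{"dx": -0.278,"dy": 0.11,"dz": -0.012,"rz": 0.52,"hand": 0},{"dx": -0.278,"dy": 0.11,"dz": -0.012,"rz": 0.52,"hand": 0}]'

```text
validation failed for argument at $.in...
```

>>> play_rows --increments '[{"dx": -0.197,"dy": -0.225,"dz": -0.013,"rx": 0,"ry": 0,"rz": 0.521,"hand": 0},{"dx": -0.197,"dy": -0.225,"dz": -0.013,"rx": 0,"ry": 0,"rz": 0.521,"hand": 0},{"dx": -0.197,"dy": -0.225,"dz": -0.013,"rx": 0,"ry": 0,"rz": 0.521,"hand": 0},{"dx": -0.197,"dy": -0.225,"dz": -0.013,"rx": 0,"ry": 0,"rz": 0.521,"hand": 0},{"dx": -0.197,"dy": -0.225,"dz": -0.013,"rx": 0,"ry": 0,"rz": 0.521,"hand": 0}]'

```text
time_s: 1.42
position: [0.2322, 0.3302, 0.2078]
tcp_rot: [[-0.749, 0.663, 0.0], [0.663, 0.749, -0.003], [-0.002, -0.002, -1.0]]
wrist_force: [-0.3, -0.8, 0.1]
finger_gap: 0.0856
grasp_force: 0.0
```

>>> play_rows --increments '[{"dx": -0.27,"dy": -0.128,"dz": -0.012,"rx": 0,"ry": 0,"rz": 0.52,"hand": 0},{"dx": -0.27,"dy": -0.128,"dz": -0.012,"rx": 0,"ry": 0,"rz": 0.52,"hand": 0},{"dx": -0.27,"dy": -0.128,"dz": -0.012,"rx": 0,"ry": 0,"rz": 0.52,"hand": 0},{"dx": -0.27,"dy": -0.128,"dz": -0.012,"rx": 0,"ry": 0,"rz": 0.52,"hand": 0},{"dx": -0.27,"dy": -0.128,"dz": -0.012,"rx": 0,"ry": 0,"rz": 0.52,"hand": 0}]'

```text
time_s: 1.83
position: [0.3039, 0.1664, 0.2153]
tcp_rot: [[-0.422, 0.906, 0.001], [0.906, 0.422, -0.002], [-0.002, 0.001, -1.0]]
wrist_force: [-0.3, 0.2, 0.2]
finger_gap: 0.0851
grasp_force: 0.0
```

>>> play_rows --increments '[{"dx": -0.298,"dy": -0.01,"dz": -0.013,"rx": 0,"ry": 0,"rz": 0.521,"hand": 0},{"dx": -0.298,"dy": -0.01,"dz": -0.013,"rx": 0,"ry": 0,"rz": 0.521,"hand": 0},{"dx": -0.298,"dy": -0.01,"dz": -0.013,"rx": 0,"ry": 0,"rz": 0.521,"hand": 0},{"dx": -0.298,"dy": -0.01,"dz": -0.013,"rx": 0,"ry": 0,"rz": 0.521,"hand": 0},{"dx": -0.298,"dy": -0.01,"dz": -0.013,"rx": 0,"ry": 0,"rz": 0.521,"hand": 0}]'

```text
time_s: 2.25
position: [0.3763, 0.002, 0.2233]
tcp_rot: [[-0.026, 1.0, 0.003], [1.0, 0.026, -0.002], [-0.002, 0.003, -1.0]]
wrist_force: [0.7, 0.6, -0.1]
finger_gap: 0.0855
grasp_force: 0.0
```

>>> play_rows --increments '[{"dx": -0.278,"dy": 0.11,"dz": -0.012,"rx": 0,"ry": 0,"rz": 0.52,"hand": 0},{"dx": -0.278,"dy": 0.11,"dz": -0.012,"rx": 0,"ry": 0,"rz": 0.52,"hand": 0},{"dx": -0.278,"dy": 0.11,"dz": -0.012,"rx": 0,"ry": 0,"rz": 0.52,"hand": 0},{"dx": -0.278,"dy": 0.11,"dz": -0.012,"rx": 0,"ry": 0,"rz": 0.52,"hand": 0},{"dx": -0.278,"dy": 0.11,"dz": -0.012,"rx": 0,"ry": 0,"rz": 0.52,"hand": 0}]'

```text
time_s: 2.67
position: [0.4482, -0.1631, 0.23]
tcp_rot: [[0.371, 0.928, 0.003], [0.928, -0.371, -0.003], [-0.002, 0.004, -1.0]]
wrist_force: [0.7, -0.0, -0.6]
finger_gap: 0.0852
grasp_force: 0.0
```

```bash
python3 - <<'E'
from h import *
ci=r.camera_info('wrist'); im=save('wrist','w1.png'); o=r.get_obs(); print(o['position'],ci)
print(r.spot_point('wrist','handle_mid'))
E
```

```text
[ 0.44818236 -0.16290538  0.22980997] {'fovy': 67.7650138359494, 'cx': 316.167045647941, 'cy': 229.12624456178455, 'k1': -0.048926364571224366, 'origin': array([ 0.47415877, -0.09440639,  0.40484936]), 'orientation': array([[ 0.92898391,  0.35513021,  0.10426617],
       [-0.37009114,  0.88776546,  0.27368783],
       [ 0.00463091, -0.29283958,  0.95615037]])}
[{'uv': [364.3, 342.1], 'confidence': 0.78}, {'uv': [313.9, 205.2], 'confidence': 0.69}]
```

View pics/w1.png

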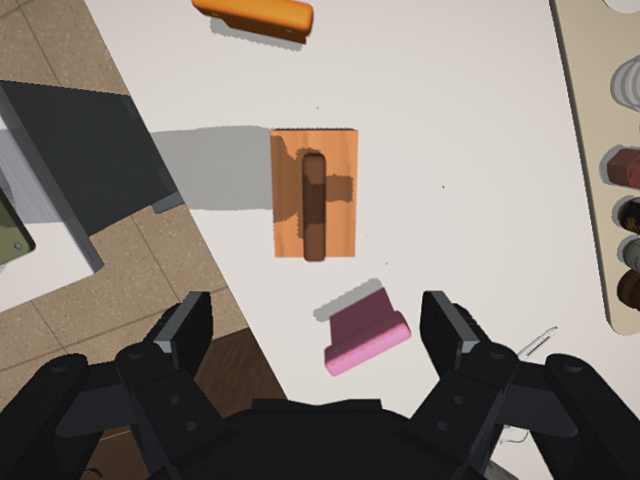

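```bash
cat >> h.py <<'E'
def rect(ci,m,z,n):
    c,_=cv2.findContours(m.astype(np.uint8),cv2.RETR_EXTERNAL,cv2.CHAIN_APPROX_NONE); c=max(c,key=cv2.contourArea)
    p=np.array([atz(ci,q[0].astype(float),z)[:2] for q in c]); q=cv2.minAreaRect((p*1000).astype(np.float32)); b=cv2.boxPoints(q)
    e=[b[1]-b[0],b[2]-b[1]]; e=max(e,key=np.linalg.norm); print(n,np.round(q[0],1),np.round(q[1],1),'long axis deg %.1f'%(np.degrees(np.arctan2(e[1],e[0]))%180))
E
python3 - <<'E'
from h import *
ci=r.camera_info('wrist'); im=cv2.imread('pics/w1.png')
o=r.get_obs(); print(o['position'],o['time_s'],o['tcp_rot'].round(4).tolist(),o['joint_pos'].round(1))
print(atz(ci,(313.9,205.2),.096))
H,S,V=cv2.split(cv2.cvtColor(im,cv2.COLOR_BGR2HSV)); w=np.zeros(H.shape,bool); w[115:275,262:370]=1
b=w&(S>90)
rect(ci,b,.05,'block')
for t in (85,100): 
    m=w&(V<t)&(S>60); m[:,:298]=0; m[:,330:]=0; rect(ci,m,.112,'handle')
print(im[200,275:360:3].tolist())
E
```

```text
[ 0.44658079 -0.16029691  0.22962734] 2.7667 [[0.3697, 0.9292, 0.0003], [0.9292, -0.3697, -0.0002], [-0.0001, 0.0004, -1.0]] [-19.7   9.2 -10.9  69.9  -0.   92. ]
[ 0.44494137 -0.1582175   0.096     ]
block [ 443.7 -161.1] [134.9  84.4] long axis deg 68.6
handle [ 447.9 -151.2] [78.6 18.4] long axis deg 67.8
handle [ 445.3 -156.8] [92.4 19.2] long axis deg 68.8
[[61, 94, 142], [59, 90, 135], [56, 87, 132], [59, 92, 137], [59, 91, 137], [58, 89, 134], [57, 89, 132], [58, 88, 132], [58, 90, 134], [46, 68, 100], [34, 45, 68], [35, 50, 74], [33, 47, 72], [35, 48, 74], [36, 49, 74], [32, 46, 71], [28, 39, 60], [51, 79, 119], [56, 87, 131], [58, 89, 134], [65, 103, 155], [75, 117, 177], [65, 101, 152], [61, 94, 141], [52, 80, 118], [58, 90, 134], [84, 134, 203], [159, 182, 218], [210, 215, 219]]
```

```bash
python3 -c "
from h import *
plan([.4452,-.158,.0765],-21.4,1,4)"
```

```text
d [0.0027, -0.0036, 0.2552] r [0.0005, 0.0001, -0.0066] mm 153 deg 0.3
```

>>> play_rows --increments '[{"dx": 0.003,"dy": -0.0035,"dz": 0.06,"rx": 0,"ry": 0,"rz": -0.006,"hand": 0},{"dx": 0.003,"dy": -0.0035,"dz": 0.12,"rx": 0,"ry": 0,"rz": -0.006,"hand": 0},{"dx": 0.003,"dy": -0.0035,"dz": 0.18,"rx": 0,"ry": 0,"rz": -0.006,"hand": 0},{"dx": 0.003,"dy": -0.0035,"dz": 0.23,"rx": 0,"ry": 0,"rz": -0.006,"hand": 0},{"dx": 0.003,"dy": -0.0035,"dz": 0.255,"rx": 0,"ry": 0,"rz": -0.006,"hand": 0}]'

```text
time_s: 3.18
position: [0.4405, -0.1528, 0.0736]
tcp_rot: [[0.36, 0.933, -0.006], [0.933, -0.36, 0.003], [0.0, -0.007, -1.0]]
wrist_force: [-0.5, 0.5, -0.0]
finger_gap: 0.0854
grasp_force: 0.0
```

>>> play_rows --increments '[{"dx": 0,"dy": 0,"dz": 0,"rx": 0,"ry": 0,"rz": 0,"hand": 0},{"dx": 0,"dy": 0,"dz": 0,"rx": 0,"ry": 0,"rz": 0,"hand": 0}]'

```text
time_s: 3.35
position: [0.4429, -0.1541, 0.0766]
tcp_rot: [[0.36, 0.933, -0.002], [0.933, -0.36, 0.001], [0.0, -0.003, -1.0]]
wrist_force: [0.3, -0.8, -0.1]
finger_gap: 0.0849
grasp_force: 0.0
```

>>> play_rows --increments '[{"dx": -0.0033,"dy": 0.003,"dz": 0,"rx": 0,"ry": 0,"rz": 0,"hand": 0},{"dx": -0.0033,"dy": 0.003,"dz": 0,"rx": 0,"ry": 0,"rz": 0,"hand": 0},{"dx": -0.0033,"dy": 0.003,"dz": 0,"rx": 0,"ry": 0,"rz": 0,"hand": 0},{"dx": -0.0033,"dy": 0.003,"dz": 0,"rx": 0,"ry": 0,"rz": 0,"hand": 0},{"dx": -0.0033,"dy": 0.003,"dz": 0,"rx": 0,"ry": 0,"rz": 0,"hand": 0}]'

```text
time_s: 3.77
position: [0.4458, -0.1583, 0.0777]
tcp_rot: [[0.362, 0.932, 0.001], [0.932, -0.362, -0.0], [0.0, 0.002, -1.0]]
wrist_force: [-0.5, -1.4, -0.1]
finger_gap: 0.0852
grasp_force: 0.0
```

Well placed. Next I close the fingers.

>>> play_rows --increments '[{"dx": 0,"dy": 0,"dz": 0,"rx": 0,"ry": 0,"rz": 0,"hand": 1},{"dx": 0,"dy": 0,"dz": 0,"rx": 0,"ry": 0,"rz": 0,"hand": 1},{"dx": 0,"dy": 0,"dz": 0,"rx": 0,"ry": 0,"rz": 0,"hand": 1},{"dx": 0,"dy": 0,"dz": 0,"rx": 0,"ry": 0,"rz": 0,"hand": 1},{"dx": 0,"dy": 0,"dz": 0,"rx": 0,"ry": 0,"rz": 0,"hand": 1}]' --newtons 60

```text
time_s: 4.18
position: [0.4452, -0.1581, 0.0768]
tcp_rot: [[0.362, 0.932, -0.0], [0.932, -0.362, 0.0], [-0.0, -0.0, -1.0]]
wrist_force: [0.5, 0.3, -0.1]
finger_gap: 0.0257
grasp_force: 0.0
```

>>> play_rows --increments '[{"dx": 0,"dy": 0,"dz": 0,"rx": 0,"ry": 0,"rz": 0,"hand": 1},{"dx": 0,"dy": 0,"dz": 0,"rx": 0,"ry": 0,"rz": 0,"hand": 1},{"dx": 0,"dy": 0,"dz": 0,"rx": 0,"ry": 0,"rz": 0,"hand": 1},{"dx": 0,"dy": 0,"dz": 0,"rx": 0,"ry": 0,"rz": 0,"hand": 1},{"dx": 0,"dy": 0,"dz": 0,"rx": 0,"ry": 0,"rz": 0,"hand": 1}]'

```text
time_s: 4.6
position: [0.4455, -0.1582, 0.0771]
tcp_rot: [[0.362, 0.932, 0.001], [0.932, -0.362, -0.0], [-0.0, 0.001, -1.0]]
wrist_force: [-0.7, -0.3, 3.7]
finger_gap: 0.0169
grasp_force: 58.7
```

>>> play_rows --increments '[{"dx": 0,"dy": 0,"dz": -0.015,"rx": 0,"ry": 0,"rz": 0,"hand": 1},{"dx": 0,"dy": 0,"dz": -0.035,"rx": 0,"ry": 0,"rz": 0,"hand": 1},{"dx": 0,"dy": 0,"dz": -0.065,"rx": 0,"ry": 0,"rz": 0,"hand": 1},{"dx": 0,"dy": 0,"dz": -0.1,"rx": 0,"ry": 0,"rz": 0,"hand": 1},{"dx": 0,"dy": 0,"dz": -0.13,"rx": 0,"ry": 0,"rz": 0,"hand": 1}]'

```text
time_s: 5.02
position: [0.4445, -0.1578, 0.1558]
tcp_rot: [[0.362, 0.932, -0.001], [0.932, -0.362, 0.001], [0.0, -0.002, -1.0]]
wrist_force: [0.2, 0.5, -3.1]
finger_gap: 0.017
grasp_force: 58.9
```

>>> play_rows --increments '[{"dx": 0,"dy": 0,"dz": -0.04,"rx": 0,"ry": 0,"rz": 0,"hand": 1},{"dx": 0,"dy": 0,"dz": -0.08,"rx": 0,"ry": 0,"rz": 0,"hand": 1},{"dx": 0,"dy": 0,"dz": -0.12,"rx": 0,"ry": 0,"rz": 0,"hand": 1},{"dx": 0,"dy": 0,"dz": -0.15,"rx": 0,"ry": 0,"rz": 0,"hand": 1},{"dx": 0,"dy": 0,"dz": -0.17,"rx": 0,"ry": 0,"rz": 0,"hand": 1}]'

```text
time_s: 5.43
position: [0.4455, -0.1582, 0.2591]
tcp_rot: [[0.362, 0.932, 0.002], [0.932, -0.362, -0.0], [0.0, 0.002, -1.0]]
wrist_force: [0.4, 0.0, -2.7]
finger_gap: 0.0171
grasp_force: 58.9
```

```bash
python3 - <<'E'
from h import *
o=r.get_obs(); print(o['position'],o['finger_gap'],o['grasp_force'],o['wrist_force'])
ci=r.camera_info('wrist'); im=save('wrist','w2.png')
R=o['tcp_rot']
plan([.5128,.2835,.26],22.3,4,3)
E
```

```text
[ 0.44545618 -0.15815317  0.25905729] 0.0170932732233463 58.910599099472165 [ 0.39700604  0.02120922 -2.65107189]
d [0.182, -0.041, 0.0] r [0.001, 0.0, -0.242] mm 112 deg 10.9
d [0.186, -0.006, 0.0] r [0.001, 0.001, -0.242] mm 112 deg 10.9
d [0.184, 0.03, 0.0] r [0.002, 0.001, -0.242] mm 112 deg 10.9
d [0.175, 0.063, 0.001] r [0.002, 0.0, -0.241] mm 112 deg 10.9
```

View pics/w2.png

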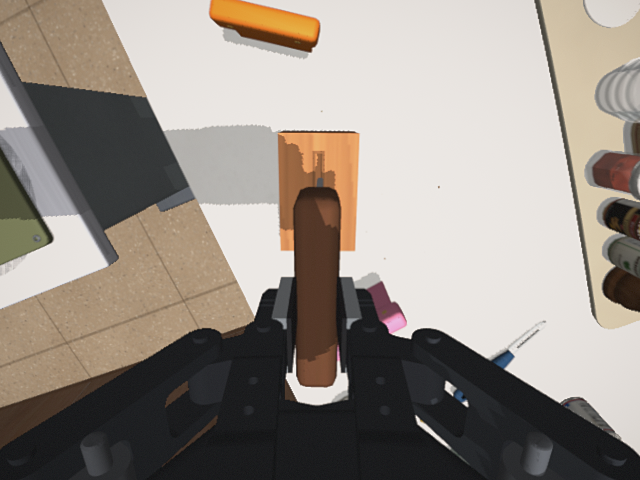

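The scraper is held: its dark handle sits between the pads (298–340, 187–387), and the block slot (318,165) is empty. I'll stage 100 mm short of the slot so the wrist camera can see it.

```bash
python3 - <<'E'
from h import *
ci=r.camera_info('wrist'); im=cv2.imread('pics/w2.png'); o=r.get_obs()
H,S,V=cv2.split(cv2.cvtColor(im,cv2.COLOR_BGR2HSV)); w=np.zeros(H.shape,bool); w[183:392,293:344]=1
m=w&(S>90)&(V<110); 
n,l,st,_=cv2.connectedComponentsWithStats(m.astype(np.uint8)); k=1+np.argmax(st[1:,4]); print(st[k])
rect(ci,l==k,o['position'][2]+.035,'handle'); print(o['position'],np.degrees(np.arctan2(o['tcp_rot'][1,0],o['tcp_rot'][0,0])))
plan([.551,.191,.26],22.3,3,3)
E
```

```text
[ 293  186   48  201 7160]
handle [ 445.9 -158.1] [96.2 19.6] long axis deg 69.2
[ 0.44641957 -0.15850193  0.26063559] 68.7748026467088
d [0.202, -0.016, 0.0] r [0.002, 0.001, -0.322] mm 122 deg 14.5
d [0.2, 0.035, 0.001] r [0.002, 0.0, -0.323] mm 122 deg 14.5
d [0.184, 0.084, 0.0] r [0.002, 0.001, -0.322] mm 121 deg 14.5
```

>>> play_rows --increments '[{"dx": 0.04,"dy": -0.003,"dz": 0,"rx": 0,"ry": 0,"rz": -0.064,"hand": 1},{"dx": 0.08,"dy": -0.006,"dz": 0,"rx": 0,"ry": 0,"rz": -0.129,"hand": 1},{"dx": 0.12,"dy": -0.01,"dz": 0,"rx": 0,"ry": 0,"rz": -0.193,"hand": 1},{"dx": 0.16,"dy": -0.013,"dz": 0,"rx": 0,"ry": 0,"rz": -0.258,"hand": 1},{"dx": 0.202,"dy": -0.016,"dz": 0,"rx": 0,"ry": 0,"rz": -0.322,"hand": 1}]'

```text
time_s: 5.9
position: [0.4794, -0.0407, 0.2561]
tcp_rot: [[0.115, 0.993, -0.002], [0.993, -0.115, 0.0], [-0.0, -0.002, -1.0]]
wrist_force: [0.2, -0.3, -2.4]
finger_gap: 0.0177
grasp_force: 58.9
```

>>> play_rows --increments '[{"dx": 0.04,"dy": 0.007,"dz": 0,"rx": 0,"ry": 0,"rz": -0.065,"hand": 1},{"dx": 0.08,"dy": 0.014,"dz": 0,"rx": 0,"ry": 0,"rz": -0.13,"hand": 1},{"dx": 0.12,"dy": 0.021,"dz": 0,"rx": 0,"ry": 0,"rz": -0.194,"hand": 1},{"dx": 0.16,"dy": 0.028,"dz": 0,"rx": 0,"ry": 0,"rz": -0.258,"hand": 1},{"dx": 0.2,"dy": 0.035,"dz": 0,"rx": 0,"ry": 0,"rz": -0.323,"hand": 1}]'

```text
time_s: 6.32
position: [0.5144, 0.0761, 0.256]
tcp_rot: [[-0.138, 0.99, -0.002], [0.99, 0.138, -0.0], [-0.0, -0.002, -1.0]]
wrist_force: [0.2, -0.3, -1.2]
finger_gap: 0.0173
grasp_force: 58.9
```

>>> play_rows --increments '[{"dx": 0.04,"dy": 0.018,"dz": 0,"rx": 0,"ry": 0,"rz": -0.07,"hand": 1},{"dx": 0.08,"dy": 0.036,"dz": 0,"rx": 0,"ry": 0,"rz": -0.14,"hand": 1},{"dx": 0.12,"dy": 0.055,"dz": 0,"rx": 0,"ry": 0,"rz": -0.21,"hand": 1},{"dx": 0.16,"dy": 0.073,"dz": 0,"rx": 0,"ry": 0,"rz": -0.28,"hand": 1},{"dx": 0.184,"dy": 0.084,"dz": 0,"rx": 0,"ry": 0,"rz": -0.322,"hand": 1}]'

```text
time_s: 6.73
position: [0.5499, 0.1935, 0.2556]
tcp_rot: [[-0.383, 0.924, -0.002], [0.924, 0.383, 0.0], [0.001, -0.002, -1.0]]
wrist_force: [-0.4, -0.1, -2.1]
finger_gap: 0.017
grasp_force: 58.9
```

>>> play_rows --increments '[{"dx": 0,"dy": 0,"dz": 0,"rx": 0,"ry": 0,"rz": 0,"hand": 1},{"dx": 0,"dy": 0,"dz": 0,"rx": 0,"ry": 0,"rz": 0,"hand": 1},{"dx": 0,"dy": 0,"dz": 0,"rx": 0,"ry": 0,"rz": 0,"hand": 1},{"dx": 0,"dy": 0,"dz": 0,"rx": 0,"ry": 0,"rz": 0,"hand": 1}]'

```text
time_s: 7.07
position: [0.5496, 0.19, 0.2568]
tcp_rot: [[-0.378, 0.926, -0.001], [0.926, 0.378, -0.001], [-0.0, -0.001, -1.0]]
wrist_force: [-0.1, -0.3, -2.3]
finger_gap: 0.0172
grasp_force: 58.9
```

```bash
python3 - <<'E'
from h import *
o=r.get_obs(); print(o['position'],o['joint_pos'].round(1)); ci=r.camera_info('wrist'); im=save('wrist','w3.png')
for q in('slot_mouth','knob_top','handle_mid'): print(q,[(d['uv'],d['confidence']) for d in r.spot_point('wrist',q)])
E
```

```text
[0.54956949 0.18996487 0.25683933] [19.1 19.8  7.6 77.8 -0.  86.9]
slot_mouth [([313.6, 93.5], 0.66)]
knob_top []
handle_mid [([180.5, 319.6], 0.93), ([318.3, 286.3], 0.71)]
```

View pics/w3.png

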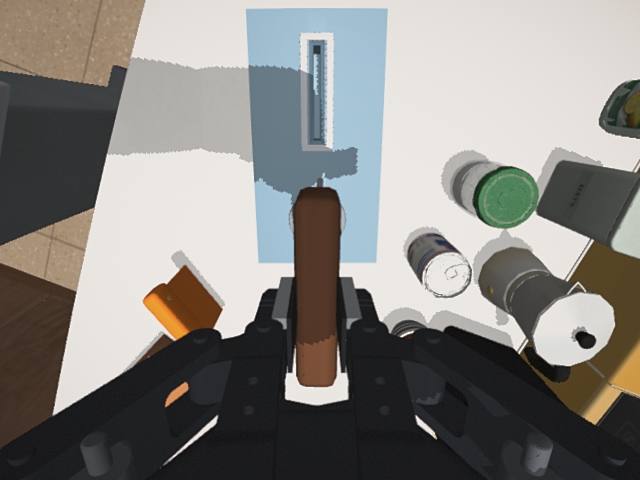

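The picture shows the slot rim at (300–334, 33–151), aligned with the handle. I'll measure it precisely now.

```bash
python3 - <<'E'
from h import *
ci=r.camera_info('wrist'); im=cv2.imread('pics/w3.png')
H,S,V=cv2.split(cv2.cvtColor(im,cv2.COLOR_BGR2HSV)); w=np.zeros(H.shape,bool); w[20:165,290:345]=1
m=w&(S<50); n,l,st,_=cv2.connectedComponentsWithStats(m.astype(np.uint8)); k=1+np.argmax(st[1:,4]); print(st[k])
rect(ci,l==k,.066,'rim')
m=l==k; ys,xs=np.nonzero(m)
# inner hole
hole=w&~m; n2,l2,s2,_=cv2.connectedComponentsWithStats(hole.astype(np.uint8)); j=l2[90,311]; print(s2[j])
for z in(.066,.062): rect(ci,l2==j,z,'hole%g'%z)
bl=(H>90)&(H<118)&(S>60); bl[:,:240]=0; bl[:,395:]=0; bl[270:]=0; bl|=False
rect(ci,cv2.morphologyEx(bl.astype(np.uint8),cv2.MORPH_CLOSE,np.ones((5,5))),.066,'ster')
print('spot',atz(ci,(313.6,93.5),.066))
E
```

```text
[ 299   32   36  120 2150]
rim [511.9 281.8] [ 32.8 109.3] long axis deg 112.4
[ 307   41   19  103 1878]
hole0.066 [511.5 281.8] [17.1 93.8] long axis deg 112.6
hole0.062 [511.4 282. ] [17.2 94.8] long axis deg 112.6
ster [519.7 231.1] [104.5 247.3] long axis deg 112.5
spot [0.50918372 0.28089252 0.066     ]
```

```bash
python3 -c "
from h import *
plan([.5122,.2824,.20],22.5,1,4)"
```

```text
d [0.1658, -0.0004, 0.0953] r [0.0003, 0.0002, -0.0064] mm 115 deg 0.3
```

>>> play_rows --increments '[{"dx": 0.035,"dy": 0,"dz": 0.015,"rx": 0,"ry": 0,"rz": -0.002,"hand": 1},{"dx": 0.075,"dy": 0,"dz": 0.03,"rx": 0,"ry": 0,"rz": -0.004,"hand": 1},{"dx": 0.115,"dy": 0,"dz": 0.05,"rx": 0,"ry": 0,"rz": -0.006,"hand": 1},{"dx": 0.15,"dy": 0,"dz": 0.075,"rx": 0,"ry": 0,"rz": -0.006,"hand": 1},{"dx": 0.166,"dy": 0,"dz": 0.095,"rx": 0,"ry": 0,"rz": -0.006,"hand": 1}]'

```text
time_s: 7.68
position: [0.5113, 0.2852, 0.1994]
tcp_rot: [[-0.385, 0.923, -0.0], [0.923, 0.385, 0.001], [0.001, 0.0, -1.0]]
wrist_force: [0.5, -0.0, -2.6]
finger_gap: 0.0173
grasp_force: 58.9
```

>>> play_rows --increments '[{"dx": 0,"dy": 0,"dz": 0,"rx": 0,"ry": 0,"rz": 0,"hand": 1},{"dx": 0,"dy": 0,"dz": 0,"rx": 0,"ry": 0,"rz": 0,"hand": 1},{"dx": 0,"dy": 0,"dz": 0,"rx": 0,"ry": 0,"rz": 0,"hand": 1},{"dx": 0,"dy": 0,"dz": 0,"rx": 0,"ry": 0,"rz": 0,"hand": 1},{"dx": 0,"dy": 0,"dz": 0,"rx": 0,"ry": 0,"rz": 0,"hand": 1}]'

```text
time_s: 8.1
position: [0.5133, 0.2828, 0.201]
tcp_rot: [[-0.382, 0.924, 0.002], [0.924, 0.382, 0.001], [-0.0, 0.002, -1.0]]
wrist_force: [-0.5, 0.1, -1.5]
finger_gap: 0.0174
grasp_force: 59.0
```

```bash
python3 - <<'E'
from h import *
o=r.get_obs(); print(o['position'],o['tcp_rot'].round(4).tolist())
ci=r.camera_info('wrist'); im=save('wrist','w4.png')
H,S,V=cv2.split(cv2.cvtColor(im,cv2.COLOR_BGR2HSV)); w=np.zeros(H.shape,bool); w[183:392,293:344]=1
m=w&(S>90)&(V<110); n,l,st,_=cv2.connectedComponentsWithStats(m.astype(np.uint8)); k=1+np.argmax(st[1:,4]); print(st[k])
rect(ci,l==k,o['position'][2]+.035,'handle')
plan([.5122,.2824,.135],22.5,1,4)
E
```

```text
[0.51333493 0.28281653 0.20101947] [[-0.3823, 0.924, 0.0018], [0.924, 0.3823, 0.0007], [-0.0, 0.002, -1.0]]
[ 294  188   46  199 7062]
handle [511.9 282.8] [19.3 95.5] long axis deg 112.9
d [-0.0001, -0.002, 0.1097] r [0.0021, -0.0, -0.0004] mm 66 deg 0.1
```

>>> play_rows --increments '[{"dx": 0,"dy": -0.001,"dz": 0.025,"rx": 0,"ry": 0,"rz": 0,"hand": 1},{"dx": 0,"dy": -0.001,"dz": 0.05,"rx": 0,"ry": 0,"rz": 0,"hand": 1},{"dx": 0,"dy": -0.001,"dz": 0.075,"rx": 0,"ry": 0,"rz": 0,"hand": 1},{"dx": 0,"dy": -0.001,"dz": 0.095,"rx": 0,"ry": 0,"rz": 0,"hand": 1},{"dx": 0,"dy": -0.001,"dz": 0.107,"rx": 0,"ry": 0,"rz": 0,"hand": 1}]'

```text
time_s: 8.57
position: [0.5114, 0.2824, 0.1347]
tcp_rot: [[-0.383, 0.924, -0.001], [0.924, 0.383, -0.001], [-0.0, -0.001, -1.0]]
wrist_force: [-0.9, -0.1, -2.1]
finger_gap: 0.0168
grasp_force: 59.0
```

>>> play_rows --increments '[{"dx": 0,"dy": 0,"dz": 0.006,"rx": 0,"ry": 0,"rz": 0,"hand": 1},{"dx": 0,"dy": 0,"dz": 0.012,"rx": 0,"ry": 0,"rz": 0,"hand": 1},{"dx": 0,"dy": 0,"dz": 0.018,"rx": 0,"ry": 0,"rz": 0,"hand": 1},{"dx": 0,"dy": 0,"dz": 0.024,"rx": 0,"ry": 0,"rz": 0,"hand": 1},{"dx": 0,"dy": 0,"dz": 0.03,"rx": 0,"ry": 0,"rz": 0,"hand": 1}]'

```text
time_s: 8.98
position: [0.5118, 0.2832, 0.1179]
tcp_rot: [[-0.384, 0.923, 0.0], [0.923, 0.384, 0.0], [0.0, 0.0, -1.0]]
wrist_force: [-1.5, 0.3, -0.8]
finger_gap: 0.0176
grasp_force: 59.1
```

>>> play_rows --increments '[{"dx": 0,"dy": 0,"dz": 0.012,"rx": 0,"ry": 0,"rz": 0,"hand": 1},{"dx": 0,"dy": 0,"dz": 0.024,"rx": 0,"ry": 0,"rz": 0,"hand": 1},{"dx": 0,"dy": 0,"dz": 0.035,"rx": 0,"ry": 0,"rz": 0,"hand": 1},{"dx": 0,"dy": 0,"dz": 0.044,"rx": 0,"ry": 0,"rz": 0,"hand": 1},{"dx": 0,"dy": 0,"dz": 0.05,"rx": 0,"ry": 0,"rz": 0,"hand": 1}]'

```text
time_s: 9.4
position: [0.5115, 0.2831, 0.0866]
tcp_rot: [[-0.384, 0.923, -0.001], [0.923, 0.384, -0.0], [-0.0, -0.001, -1.0]]
wrist_force: [-1.1, -0.5, -1.6]
finger_gap: 0.0172
grasp_force: 59.0
```

>>> play_rows --increments '[{"dx": 0,"dy": 0,"dz": 0.002,"rx": 0,"ry": 0,"rz": 0,"hand": 1},{"dx": 0,"dy": 0,"dz": 0.004,"rx": 0,"ry": 0,"rz": 0,"hand": 1},{"dx": 0,"dy": 0,"dz": 0.006,"rx": 0,"ry": 0,"rz": 0,"hand": 1},{"dx": 0,"dy": 0,"dz": 0.007,"rx": 0,"ry": 0,"rz": 0,"hand": 1}]'

```text
time_s: 9.73
position: [0.5118, 0.2832, 0.0836]
tcp_rot: [[-0.384, 0.923, 0.0], [0.923, 0.384, 0.0], [0.0, 0.0, -1.0]]
wrist_force: [-1.0, -0.7, -1.7]
finger_gap: 0.0168
grasp_force: 59.1
```

>>> play_rows --increments '[{"dx": 0,"dy": 0,"dz": 0.001,"rx": 0,"ry": 0,"rz": 0,"hand": 1},{"dx": 0,"dy": 0,"dz": 0.002,"rx": 0,"ry": 0,"rz": 0,"hand": 1},{"dx": 0,"dy": 0,"dz": 0.003,"rx": 0,"ry": 0,"rz": 0,"hand": 1},{"dx": 0,"dy": 0,"dz": 0.003,"rx": 0,"ry": 0,"rz": 0,"hand": 1}]'

```text
time_s: 10.07
position: [0.5125, 0.2836, 0.0832]
tcp_rot: [[-0.384, 0.923, 0.002], [0.923, 0.384, 0.001], [0.0, 0.002, -1.0]]
wrist_force: [-1.7, -0.8, 5.4]
finger_gap: 0.0174
grasp_force: 60.0
```

Contact came at the expected home height (TCP z 0.083), so I release.

>>> play_rows --increments '[{"dx": 0,"dy": 0,"dz": 0,"rx": 0,"ry": 0,"rz": 0,"hand": 0},{"dx": 0,"dy": 0,"dz": 0,"rx": 0,"ry": 0,"rz": 0,"hand": 0},{"dx": 0,"dy": 0,"dz": 0,"rx": 0,"ry": 0,"rz": 0,"hand": 0},{"dx": 0,"dy": 0,"dz": 0,"rx": 0,"ry": 0,"rz": 0,"hand": 0},{"dx": 0,"dy": 0,"dz": 0,"rx": 0,"ry": 0,"rz": 0,"hand": 0}]'

```text
time_s: 10.48
position: [0.512, 0.2833, 0.0817]
tcp_rot: [[-0.384, 0.924, 0.0], [0.924, 0.384, 0.0], [0.0, 0.0, -1.0]]
wrist_force: [0.3, -1.0, 0.7]
finger_gap: 0.0767
grasp_force: 0.0
```

>>> play_rows --increments '[{"dx": 0,"dy": 0,"dz": 0,"rx": 0,"ry": 0,"rz": 0,"hand": 0},{"dx": 0,"dy": 0,"dz": 0,"rx": 0,"ry": 0,"rz": 0,"hand": 0},{"dx": 0,"dy": 0,"dz": -0.01,"rx": 0,"ry": 0,"rz": 0,"hand": 0},{"dx": 0,"dy": 0,"dz": -0.03,"rx": 0,"ry": 0,"rz": 0,"hand": 0},{"dx": 0,"dy": 0,"dz": -0.06,"rx": 0,"ry": 0,"rz": 0,"hand": 0}]'

```text
time_s: 10.9
position: [0.5105, 0.2825, 0.1169]
tcp_rot: [[-0.384, 0.923, -0.003], [0.923, 0.384, -0.002], [-0.0, -0.003, -1.0]]
wrist_force: [-0.1, 0.3, 0.6]
finger_gap: 0.0851
grasp_force: 0.0
```

>>> play_rows --increments '[{"dx": 0,"dy": 0,"dz": -0.05,"rx": 0,"ry": 0,"rz": 0,"hand": 0},{"dx": 0,"dy": 0,"dz": -0.1,"rx": 0,"ry": 0,"rz": 0,"hand": 0},{"dx": 0,"dy": 0,"dz": -0.15,"rx": 0,"ry": 0,"rz": 0,"hand": 0.3},{"dx": 0,"dy": 0,"dz": -0.2,"rx": 0,"ry": 0,"rz": 0,"hand": 0.6},{"dx": 0,"dy": 0,"dz": -0.22,"rx": 0,"ry": 0,"rz": 0,"hand": 1}]'

```text
time_s: 11.32
position: [0.5134, 0.2841, 0.2549]
tcp_rot: [[-0.384, 0.923, 0.006], [0.923, 0.384, 0.003], [0.001, 0.007, -1.0]]
wrist_force: [1.7, -0.1, -0.1]
finger_gap: 0.0516
grasp_force: 0.0
```

```bash
python3 - <<'E'
from h import *
o=r.get_obs(); print(o['position'],o['wrist_force'],o['finger_gap'])
ck=[.5122-.125*np.cos(np.radians(112.5)),.2824-.125*np.sin(np.radians(112.5))]; print('knob from slot',ck)
im=save('wrist','w5.png'); ci=r.camera_info('wrist')
print('wrist handle',[(d['uv'],d['confidence'],atz(ci,d['uv'],.102).round(4)) for d in r.spot_point('wrist','handle_mid')])
save('scene','s2.png'); cs=r.camera_info('scene')
for q,z in(('knob_top',.12),('handle_mid',.102)): print(q,[(d['uv'],round(d['confidence'],2),atz(cs,d['uv'],z).round(4)) for d in r.spot_point('scene',q)])
save('top','t2.png'); ct=r.camera_info('top')
for q,z in(('knob_top',.12),('handle_mid',.102)): print(q,[(d['uv'],round(d['confidence'],2),atz(ct,d['uv'],z).round(4)) for d in r.spot_point('top',q)])
a=cv2.resize(cv2.imread('pics/s2.png')[120:240,200:360],None,fx=2.5,fy=2.5,interpolation=cv2.INTER_CUBIC); b=cv2.resize(cv2.imread('pics/w5.png'),(400,300)); cv2.imwrite('pics/c2.png',np.hstack([a,b]))
E
```

```text
[0.51337197 0.28410666 0.25493463] [ 1.67982627 -0.08734061 -0.09330419] 0.051604684347271744
knob from slot [np.float64(0.5600354290456362), np.float64(0.16691505843608914)]
wrist handle [([318.3, 207.7], 0.92, array([0.5183, 0.2808, 0.102 ])), ([187.5, 396.3], 0.71, array([0.4657, 0.0206, 0.102 ]))]
knob_top [([284.5, 170.5], 0.6, array([0.5633, 0.1735, 0.12  ]))]
handle_mid [([274.2, 224.8], 0.9, array([4.595e-01, 2.000e-04, 1.020e-01])), ([258.3, 159.0], 0.82, array([0.5195, 0.2772, 0.102 ])), ([321.1, 326.3], 0.56, array([ 0.4368, -0.3355,  0.102 ]))]
knob_top [([225.9, 241.7], 0.7, array([0.5577, 0.1625, 0.12  ]))]
handle_mid [([295.8, 277.8], 0.89, array([ 0.4659, -0.0059,  0.102 ])), ([179.2, 258.0], 0.68, array([0.5208, 0.2854, 0.102 ])), ([417.4, 283.6], 0.6, array([ 0.4453, -0.3029,  0.102 ]))]
```

View pics/c2.png

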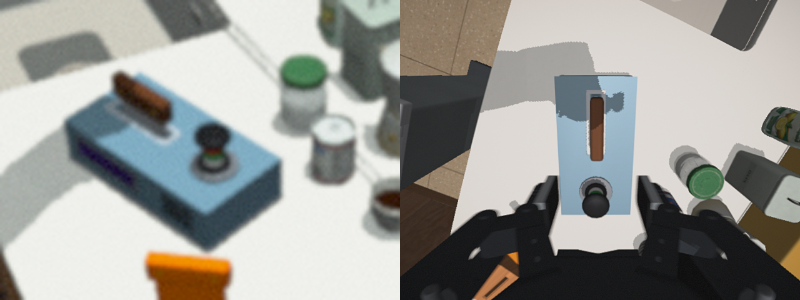

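The scraper is home and upright in the slot, and the knob is clear to its left (wrist about (312,328)). The block and the look-alikes haven't moved. I'll pin down the knob position and go above it with the fingers shut.

```bash
python3 - <<'E'
from h import *
o=r.get_obs(); print(o['position'],o['tcp_rot'].round(4).tolist())
ci=r.camera_info('wrist'); im=save('wrist','w6.png'); g=im.max(2)
w=np.zeros(g.shape,bool); w[285:350,280:345]=1
m=(w&(g<60)).astype(np.uint8); n,l,st,c=cv2.connectedComponentsWithStats(m); k=1+np.argmax(st[1:,4]); print(st[k],c[k])
cc,_=cv2.findContours((l==k).astype(np.uint8),0,1); u,rad=cv2.minEnclosingCircle(max(cc,key=cv2.contourArea)); print(u,rad,atz(ci,u,.118),atz(ci,c[k],.118))
plan([.5595,.1665,.165],22.5,1,4)
E
```

```text
[0.51080655 0.28265426 0.24794061] [[-0.3836, 0.9235, -0.003], [0.9235, 0.3836, -0.0016], [-0.0004, -0.0034, -1.0]]
[ 280  285   65   65 2961] [311.44106721 323.34785545]
(312.0, 319.5) 43.5230827331543 [0.54839128 0.1782993  0.118     ] [0.54952022 0.17413684 0.118     ]
d [-0.2099, 0.0008, 0.1386] r [-0.0038, 0.0004, 0.0013] mm 151 deg 0.2
```

>>> play_rows --increments '[{"dx": -0.045,"dy": 0,"dz": 0.01,"rx": 0,"ry": 0,"rz": 0,"hand": 1},{"dx": -0.095,"dy": 0,"dz": 0.03,"rx": 0,"ry": 0,"rz": 0,"hand": 1},{"dx": -0.145,"dy": 0,"dz": 0.06,"rx": 0,"ry": 0,"rz": 0,"hand": 1},{"dx": -0.19,"dy": 0,"dz": 0.09,"rx": 0,"ry": 0,"rz": 0,"hand": 1},{"dx": -0.21,"dy": 0,"dz": 0.11,"rx": 0,"ry": 0,"rz": 0,"hand": 1}]'

```text
time_s: 12.18
position: [0.5599, 0.1636, 0.1812]
tcp_rot: [[-0.381, 0.924, -0.002], [0.924, 0.381, -0.002], [-0.001, -0.003, -1.0]]
wrist_force: [-0.5, 0.2, -0.1]
finger_gap: -0.0
grasp_force: 0.0
```

>>> play_rows --increments '[{"dx": 0,"dy": 0,"dz": 0,"rx": 0,"ry": 0,"rz": 0,"hand": 1},{"dx": 0,"dy": 0,"dz": 0,"rx": 0,"ry": 0,"rz": 0,"hand": 1},{"dx": 0,"dy": 0,"dz": 0,"rx": 0,"ry": 0,"rz": 0,"hand": 1},{"dx": 0,"dy": 0,"dz": 0,"rx": 0,"ry": 0,"rz": 0,"hand": 1},{"dx": 0,"dy": 0,"dz": 0,"rx": 0,"ry": 0,"rz": 0,"hand": 1}]'

```text
time_s: 12.6
position: [0.5604, 0.168, 0.1847]
tcp_rot: [[-0.385, 0.923, 0.002], [0.923, 0.385, 0.001], [-0.0, 0.002, -1.0]]
wrist_force: [0.8, 1.0, 0.3]
finger_gap: 0.0002
grasp_force: 0.0
```

```bash
python3 - <<'E'
from h import *
o=r.get_obs(); print(o['position'],o['finger_gap'],o['wrist_force'])
save('scene','s3.png'); save('wrist','w7.png')
a=cv2.resize(cv2.imread('pics/s3.png')[120:240,220:340],(480,480),interpolation=cv2.INTER_CUBIC); b=cv2.imread('pics/w7.png')[200:480,200:440]
cv2.imwrite('pics/c3.png',np.hstack([a,cv2.resize(b,(320,373))[:, :].copy() if 0 else cv2.copyMakeBorder(cv2.resize(b,(320,373)),0,107,0,0,0)]))
plan([.5593,.166,.125],22.5,1,4)
E
```

```text
[0.56038261 0.16799543 0.18467198] 0.00024064441977410516 [0.80496277 0.96460954 0.34755346]
d [-0.0021, -0.0027, 0.0991] r [0.0018, 0.0001, 0.003] mm 59 deg 0.2
```

View pics/c3.png

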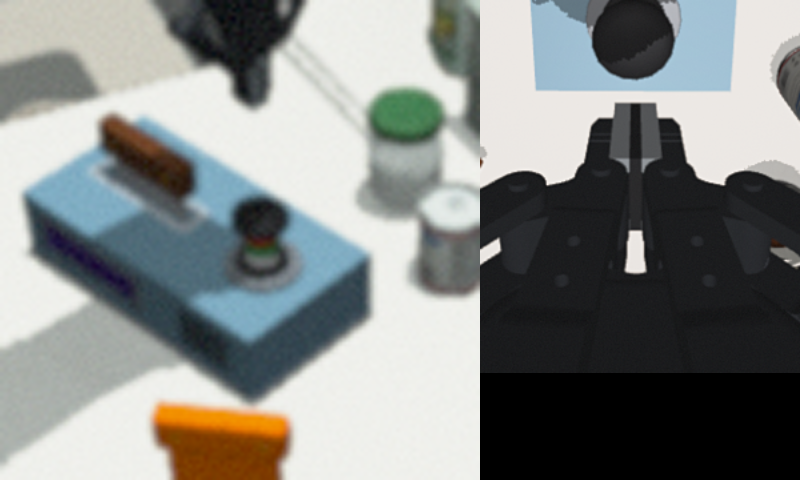

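The wrist picture shows the knob head centred at about (315,228). I'll check that against the geometry before pressing.

```bash
python3 -c "
from h import *
o=r.get_obs(); print(o['position']); ci=r.camera_info('wrist')
for z in (.12,.113): print(atz(ci,(314.8,228.5),z))
plan([.5593,.166,.125],22.5,1,4)"
```

```text
[0.56024545 0.16779082 0.18445695]
[0.55798144 0.16831253 0.12      ]
[0.55878818 0.16634829 0.113     ]
d [-0.0021, -0.0027, 0.0991] r [0.0018, 0.0001, 0.003] mm 59 deg 0.2
```

>>> play_rows --increments '[{"dx": 0,"dy": -0.003,"dz": 0.025,"rx": 0,"ry": 0,"rz": 0,"hand": 1},{"dx": 0,"dy": -0.003,"dz": 0.05,"rx": 0,"ry": 0,"rz": 0,"hand": 1},{"dx": 0,"dy": -0.003,"dz": 0.075,"rx": 0,"ry": 0,"rz": 0,"hand": 1},{"dx": 0,"dy": -0.003,"dz": 0.09,"rx": 0,"ry": 0,"rz": 0,"hand": 1},{"dx": 0,"dy": -0.003,"dz": 0.097,"rx": 0,"ry": 0,"rz": 0,"hand": 1}]'

```text
time_s: 13.12
position: [0.5574, 0.1663, 0.1243]
tcp_rot: [[-0.384, 0.923, -0.002], [0.923, 0.384, -0.001], [0.0, -0.002, -1.0]]
wrist_force: [-0.7, -0.4, -0.0]
finger_gap: 0.0003
grasp_force: 0.0
```

>>> play_rows --increments '[{"dx": 0,"dy": 0,"dz": 0.002,"rx": 0,"ry": 0,"rz": 0,"hand": 1},{"dx": 0,"dy": 0,"dz": 0.004,"rx": 0,"ry": 0,"rz": 0,"hand": 1},{"dx": 0,"dy": 0,"dz": 0.006,"rx": 0,"ry": 0,"rz": 0,"hand": 1},{"dx": 0,"dy": 0,"dz": 0.008,"rx": 0,"ry": 0,"rz": 0,"hand": 1},{"dx": 0,"dy": 0,"dz": 0.01,"rx": 0,"ry": 0,"rz": 0,"hand": 1}]'

```text
time_s: 13.53
position: [0.5589, 0.1663, 0.1201]
tcp_rot: [[-0.384, 0.923, 0.001], [0.923, 0.384, 0.0], [-0.0, 0.001, -1.0]]
wrist_force: [-0.3, -0.2, 0.2]
finger_gap: -0.0002
grasp_force: 0.0
```

>>> play_rows --increments '[{"dx": 0,"dy": 0,"dz": 0.003,"rx": 0,"ry": 0,"rz": 0,"hand": 1},{"dx": 0,"dy": 0,"dz": 0.006,"rx": 0,"ry": 0,"rz": 0,"hand": 1},{"dx": 0,"dy": 0,"dz": 0.009,"rx": 0,"ry": 0,"rz": 0,"hand": 1},{"dx": 0,"dy": 0,"dz": 0.012,"rx": 0,"ry": 0,"rz": 0,"hand": 1},{"dx": 0,"dy": 0,"dz": 0.014,"rx": 0,"ry": 0,"rz": 0,"hand": 1}]'

```text
time_s: 13.95
position: [0.5583, 0.1661, 0.1108]
tcp_rot: [[-0.384, 0.924, -0.0], [0.924, 0.384, -0.0], [0.0, -0.0, -1.0]]
wrist_force: [-0.1, -0.8, -0.5]
finger_gap: -0.0003
grasp_force: 0.0
```

There's no force at z 0.111, where about 6 N was expected. I'll look before going on.

```bash
python3 - <<'E'
from h import *
o=r.get_obs(); print(o['position'],o['wrist_force'],o['torque'],o['tau'].round(1))
save('scene','s4.png'); save('wrist','w8.png'); 
cs=r.camera_info('scene'); cw=r.camera_info('wrist'); ct=r.camera_info('top')
print('tcp in scene',proj(cs,o['position']),'wrist',proj(cw,o['position']))
a=cv2.resize(cv2.imread('pics/s4.png')[130:230,230:330],(480,480),interpolation=cv2.INTER_CUBIC); b=cv2.imread('pics/w8.png')[200:480,200:440]
cv2.imwrite('pics/c4.png',np.hstack([a,cv2.copyMakeBorder(cv2.resize(b,(320,373)),0,107,0,0,0)]))
E
```

```text
[0.55828129 0.16609263 0.11079894] [-0.14714146 -0.8051163  -0.46860288] [-0.02688303 -0.02383068 -0.02362009] [ -0.  -47.5  24.1   0.   -0.   -0. ]
tcp in scene [284.08417002 174.89143356] wrist [318.4391042  266.40948406]
```

View pics/c4.png

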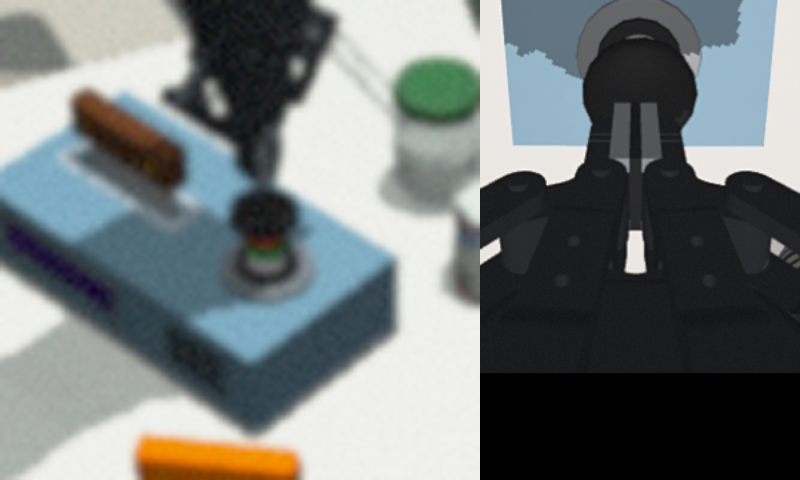

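The fingertips in the scene view end at about (285,167), above the knob head (285,174), so the knob isn't touched yet. I'll descend in 3 mm steps until I feel contact.

>>> play_rows --increments '[{"dx": 0,"dy": 0,"dz": 0.002,"rx": 0,"ry": 0,"rz": 0,"hand": 1},{"dx": 0,"dy": 0,"dz": 0.004,"rx": 0,"ry": 0,"rz": 0,"hand": 1},{"dx": 0,"dy": 0,"dz": 0.005,"rx": 0,"ry": 0,"rz": 0,"hand": 1},{"dx": 0,"dy": 0,"dz": 0.005,"rx": 0,"ry": 0,"rz": 0,"hand": 1},{"dx": 0,"dy": 0,"dz": 0.005,"rx": 0,"ry": 0,"rz": 0,"hand": 1}]'

```text
time_s: 14.47
position: [0.5584, 0.1661, 0.1081]
tcp_rot: [[-0.384, 0.923, -0.0], [0.923, 0.384, 0.0], [0.0, -0.0, -1.0]]
wrist_force: [0.3, -0.4, -0.3]
finger_gap: 0.0001
grasp_force: 0.0
```

>>> play_rows --increments '[{"dx": 0,"dy": 0,"dz": 0.002,"rx": 0,"ry": 0,"rz": 0,"hand": 1},{"dx": 0,"dy": 0,"dz": 0.004,"rx": 0,"ry": 0,"rz": 0,"hand": 1},{"dx": 0,"dy": 0,"dz": 0.005,"rx": 0,"ry": 0,"rz": 0,"hand": 1},{"dx": 0,"dy": 0,"dz": 0.005,"rx": 0,"ry": 0,"rz": 0,"hand": 1},{"dx": 0,"dy": 0,"dz": 0.005,"rx": 0,"ry": 0,"rz": 0,"hand": 1}]'

```text
time_s: 14.88
position: [0.5584, 0.1661, 0.105]
tcp_rot: [[-0.384, 0.924, -0.0], [0.924, 0.384, -0.0], [-0.0, -0.0, -1.0]]
wrist_force: [-0.7, 0.3, -0.6]
finger_gap: 0.0001
grasp_force: 0.0
```

>>> play_rows --increments '[{"dx": 0,"dy": 0,"dz": 0.002,"rx": 0,"ry": 0,"rz": 0,"hand": 1},{"dx": 0,"dy": 0,"dz": 0.004,"rx": 0,"ry": 0,"rz": 0,"hand": 1},{"dx": 0,"dy": 0,"dz": 0.005,"rx": 0,"ry": 0,"rz": 0,"hand": 1},{"dx": 0,"dy": 0,"dz": 0.005,"rx": 0,"ry": 0,"rz": 0,"hand": 1},{"dx": 0,"dy": 0,"dz": 0.005,"rx": 0,"ry": 0,"rz": 0,"hand": 1}]'

```text
time_s: 15.3
position: [0.5583, 0.1661, 0.102]
tcp_rot: [[-0.384, 0.923, -0.0], [0.923, 0.384, -0.0], [0.0, -0.0, -1.0]]
wrist_force: [0.0, 0.2, 0.2]
finger_gap: 0.0
grasp_force: 0.0
```

>>> play_rows --increments '[{"dx": 0,"dy": 0,"dz": 0.002,"rx": 0,"ry": 0,"rz": 0,"hand": 1},{"dx": 0,"dy": 0,"dz": 0.004,"rx": 0,"ry": 0,"rz": 0,"hand": 1},{"dx": 0,"dy": 0,"dz": 0.005,"rx": 0,"ry": 0,"rz": 0,"hand": 1},{"dx": 0,"dy": 0,"dz": 0.005,"rx": 0,"ry": 0,"rz": 0,"hand": 1}]'

```text
time_s: 15.63
position: [0.5582, 0.1661, 0.0989]
tcp_rot: [[-0.384, 0.923, -0.0], [0.923, 0.384, -0.0], [0.0, -0.0, -1.0]]
wrist_force: [-0.4, 0.4, 0.2]
finger_gap: -0.0002
grasp_force: 0.0
```

```bash
python3 - <<'E'
from h import *
o=r.get_obs(); print(o['position'],o['wrist_force'])
cw=r.camera_info('wrist'); R=o['tcp_rot']; p=o['position']
for d in(0,.01,.02,.03): print(d,[proj(cw,p+R@[a,0,-d]).round(0).tolist() for a in(-.011,0,.011)])
print('headtop if rest',proj(cw,[.5585,.1665,.12]),'if -10mm',proj(cw,[.5585,.1665,.11]))
im=save('wrist','w9.png'); g=im.max(2); print('col 318 rows 190-300',g[190:300:3,318].tolist()); print('col 290',g[190:300:3,290].tolist())
w=cv2.imread('pics/w8.png').max(2); print('w8 318',w[190:300:3,318].tolist())
print([ (x['uv'],x['confidence']) for x in r.spot_point('wrist','knob_top')])
x=r.spot_point('scene','knob_top') if save('scene','s5.png') is not None else 0; print([(q['uv'],q['confidence']) for q in x])
E
```

```text
[0.55823422 0.16607293 0.09887478] [-0.3666533   0.44004178  0.16334628]
0 [[318.0, 285.0], [318.0, 266.0], [318.0, 247.0]]
0.01 [[318.0, 294.0], [318.0, 274.0], [318.0, 254.0]]
0.02 [[318.0, 303.0], [318.0, 283.0], [319.0, 261.0]]
0.03 [[318.0, 314.0], [319.0, 292.0], [319.0, 270.0]]
headtop if rest [319.2955537  283.29027366] if -10mm [319.12521733 274.55185911]
col 318 rows 190-300 [135, 134, 135, 122, 107, 105, 105, 106, 105, 96, 28, 33, 33, 32, 96, 70, 21, 26, 34, 36, 38, 39, 37, 37, 37, 36, 35, 36, 34, 27, 20, 24, 26, 25, 25, 25, 24]
col 290 [130, 130, 129, 130, 129, 130, 117, 104, 105, 105, 105, 104, 105, 104, 105, 49, 32, 33, 28, 27, 26, 29, 32, 31, 33, 34, 35, 32, 30, 33, 32, 31, 32, 31, 30, 31, 31]
w8 318 [134, 136, 85, 107, 104, 107, 105, 108, 22, 38, 37, 33, 88, 26, 29, 30, 35, 37, 34, 40, 39, 40, 37, 37, 33, 35, 35, 34, 32, 25, 28, 27, 23, 27, 27, 26, 25]
[([318.4, 288.2], 0.82)]
[([285.4, 174.0], 0.64), ([326.5, 421.3], 0.37)]
```

```bash
python3 - <<'E'
from h import *
cs=r.camera_info('scene')
for n,z in(('s3',.1847),('s4',.1108),('s5',.0989)):
    g=cv2.imread(f'pics/{n}.png').max(2)
    print(n,'proj d=0,10,20,30:',[proj(cs,[.559,.167,z+d]).round(1).tolist() for d in(0,.01,.02,.03)],'head top rest',proj(cs,[.559,.167,.12]).round(1))
    for y in range(136,190,2): print(y,''.join('#' if v<55 else '+' if v<90 else '.' for v in g[y,262:310])) if n!='s4' else 0
E
```

```text
s3 proj d=0,10,20,30: [[282.8, 154.6], [282.6, 151.8], [282.4, 148.9], [282.2, 146.0]] head top rest [284.  172.2]
136 ..............+#######++........................
138 ................+###+++++.......................
140 .................###+++++.......................
142 .................###++++........................
144 ..................+##+++........................
146 ................................................
148 ................................................
150 ................................................
152 ................................................
154 ................................................
156 ................................................
158 ++..............................................
160 +++++...........................................
162 ++++#+..........................................
164 ######..........................................
166 ######..........................................
168 +###+...........................................
170 ++++...............+++###+......................
172 .+++.............+#########
[... 1406 characters left out ...]
...........
164 ######...........+####++++......................
166 ######............####++++......................
168 ++##+.............+###+++.......................
170 ++++..............+###+++++.....................
172 .+.+.............+##########+...................
174 ................+############+..................
176 ................+############+..................
178 .................+##########+...................
180 ..................++#+++++#++...................
182 .................++++++++++++...................
184 ................++++.......+++..................
186 ................++##++...+++++..................
188 ................++++####+++....................+
```

Both the scene view (tip at row 145, TCP projecting to 154.6) and the wrist view put the real shut tips about 30–35 mm above the reported TCP. Contact should then come near z 0.087, so I'll keep descending in small steps.

>>> play_rows --increments '[{"dx": 0,"dy": 0,"dz": 0.003,"rx": 0,"ry": 0,"rz": 0,"hand": 1},{"dx": 0,"dy": 0,"dz": 0.006,"rx": 0,"ry": 0,"rz": 0,"hand": 1},{"dx": 0,"dy": 0,"dz": 0.008,"rx": 0,"ry": 0,"rz": 0,"hand": 1},{"dx": 0,"dy": 0,"dz": 0.008,"rx": 0,"ry": 0,"rz": 0,"hand": 1}]'

```text
time_s: 16.17
position: [0.5581, 0.166, 0.0938]
tcp_rot: [[-0.384, 0.923, -0.001], [0.923, 0.384, -0.0], [0.0, -0.001, -1.0]]
wrist_force: [0.1, 0.5, -0.1]
finger_gap: -0.0002
grasp_force: 0.0
```

>>> play_rows --increments '[{"dx": 0,"dy": 0,"dz": 0.002,"rx": 0,"ry": 0,"rz": 0,"hand": 1},{"dx": 0,"dy": 0,"dz": 0.004,"rx": 0,"ry": 0,"rz": 0,"hand": 1},{"dx": 0,"dy": 0,"dz": 0.005,"rx": 0,"ry": 0,"rz": 0,"hand": 1},{"dx": 0,"dy": 0,"dz": 0.005,"rx": 0,"ry": 0,"rz": 0,"hand": 1}]'

```text
time_s: 16.5
position: [0.5583, 0.1661, 0.0911]
tcp_rot: [[-0.384, 0.923, -0.0], [0.923, 0.384, -0.0], [0.0, -0.0, -1.0]]
wrist_force: [-1.0, 0.2, 0.5]
finger_gap: -0.0001
grasp_force: 0.0
```

>>> play_rows --increments '[{"dx": 0,"dy": 0,"dz": 0.002,"rx": 0,"ry": 0,"rz": 0,"hand": 1},{"dx": 0,"dy": 0,"dz": 0.004,"rx": 0,"ry": 0,"rz": 0,"hand": 1},{"dx": 0,"dy": 0,"dz": 0.005,"rx": 0,"ry": 0,"rz": 0,"hand": 1},{"dx": 0,"dy": 0,"dz": 0.005,"rx": 0,"ry": 0,"rz": 0,"hand": 1}]'

```text
time_s: 16.83
position: [0.5585, 0.1662, 0.0886]
tcp_rot: [[-0.384, 0.923, 0.0], [0.923, 0.384, 0.0], [-0.0, 0.0, -1.0]]
wrist_force: [-0.5, -0.2, 2.3]
finger_gap: -0.0001
grasp_force: 1.5
```

Contact at z≈0.0886 (2.3 N). Next I press about 15 mm from there.

>>> play_rows --increments '[{"dx": 0,"dy": 0,"dz": 0.003,"rx": 0,"ry": 0,"rz": 0,"hand": 1},{"dx": 0,"dy": 0,"dz": 0.006,"rx": 0,"ry": 0,"rz": 0,"hand": 1},{"dx": 0,"dy": 0,"dz": 0.009,"rx": 0,"ry": 0,"rz": 0,"hand": 1},{"dx": 0,"dy": 0,"dz": 0.011,"rx": 0,"ry": 0,"rz": 0,"hand": 1},{"dx": 0,"dy": 0,"dz": 0.012,"rx": 0,"ry": 0,"rz": 0,"hand": 1}]'

```text
time_s: 17.25
position: [0.5585, 0.1662, 0.0812]
tcp_rot: [[-0.384, 0.923, 0.0], [0.923, 0.384, 0.0], [-0.0, 0.0, -1.0]]
wrist_force: [-1.6, -0.2, 5.5]
finger_gap: -0.0002
grasp_force: 2.8
```

>>> play_rows --increments '[{"dx": 0,"dy": 0,"dz": 0.003,"rx": 0,"ry": 0,"rz": 0,"hand": 1},{"dx": 0,"dy": 0,"dz": 0.006,"rx": 0,"ry": 0,"rz": 0,"hand": 1},{"dx": 0,"dy": 0,"dz": 0.009,"rx": 0,"ry": 0,"rz": 0,"hand": 1},{"dx": 0,"dy": 0,"dz": 0.011,"rx": 0,"ry": 0,"rz": 0,"hand": 1},{"dx": 0,"dy": 0,"dz": 0.012,"rx": 0,"ry": 0,"rz": 0,"hand": 1}]'

```text
time_s: 17.67
position: [0.5586, 0.1662, 0.0744]
tcp_rot: [[-0.384, 0.924, 0.001], [0.924, 0.384, 0.0], [-0.0, 0.001, -1.0]]
wrist_force: [-1.7, -1.2, 7.2]
finger_gap: -0.0001
grasp_force: 4.0
```

```bash
python3 - <<'E'
from h import *
o=r.get_obs(); print(o['time_s'],o['position'],o['wrist_force'])
save('scene','s6.png'); save('top','t6.png'); cs=r.camera_info('scene'); ct=r.camera_info('top')
o1=None
for q in('handle_mid','knob_top'):
    for c,ci in(('scene',cs),('top',ct)): print(q,c,[(np.round(d['uv'],1).tolist(),round(d['confidence'],2)) for d in r.spot_point(c,q)])
print('model proj handle home',proj(cs,[.512,.283,.102]),proj(ct,[.512,.283,.102]),'knob pressed',proj(cs,[.559,.167,.1055]))
# brown-handle masks -> silhouette vs model box at several heights
im=cv2.imread('pics/s6.png'); H,S,V=cv2.split(cv2.cvtColor(im,cv2.COLOR_BGR2HSV))
m=np.zeros(H.shape,bool); m[135:185,235:285]=1; m&=((H<15)|(H>170))&(S>80)&(V>25)
n,l,st,c=cv2.connectedComponentsWithStats(m.astype(np.uint8)); k=1+np.argmax(st[1:,4]); print('handle mask scene',st[k],c[k])
y=np.array([-.383,.924,0]); x=np.array([.924,.383,0])
for dz in(0,.01,.02):
    pts=np.array([proj(cs,np.array([.512,.283,.086+dz])+sx*.01*x+sy*.047*y+np.array([0,0,h])) for sx in(-1,1) for sy in(-1,1) for h in(0,.032)]); print(dz,pts.min(0).round(1),pts.max(0).round(1),pts.mean(0).round(1))
a=cv2.resize(im[135:205,235:325],(792,588)[:2],interpolation=cv2.INTER_CUBIC); cv2.imwrite('pics/c5.png',a)
E
```

```text
17.6667 [0.55857883 0.1661713  0.07437404] [-1.67414697 -1.24474808  7.205508  ]
handle_mid scene [([253.8, 162.2], 0.93), ([276.6, 225.1], 0.81)]
handle_mid top [([419.0, 284.5], 0.98), ([293.6, 277.6], 0.85)]
knob_top scene [([286.9, 175.1], 0.65)]
knob_top top [([227.0, 241.7], 0.53)]
model proj handle home [255.31609167 158.56726941] [180.12097173 261.5279293 ] knob pressed [284.28716647 176.01360658]
handle mask scene [246 149  22  19 151] [255.74834437 157.81456954]
0 [241.8 146.4] [268.9 170.9] [255.4 158.6]
0.01 [241.4 143.8] [268.6 168.4] [255.1 156. ]
0.02 [241.  141.1] [268.4 165.8] [254.8 153.4]
```

View pics/c5.png

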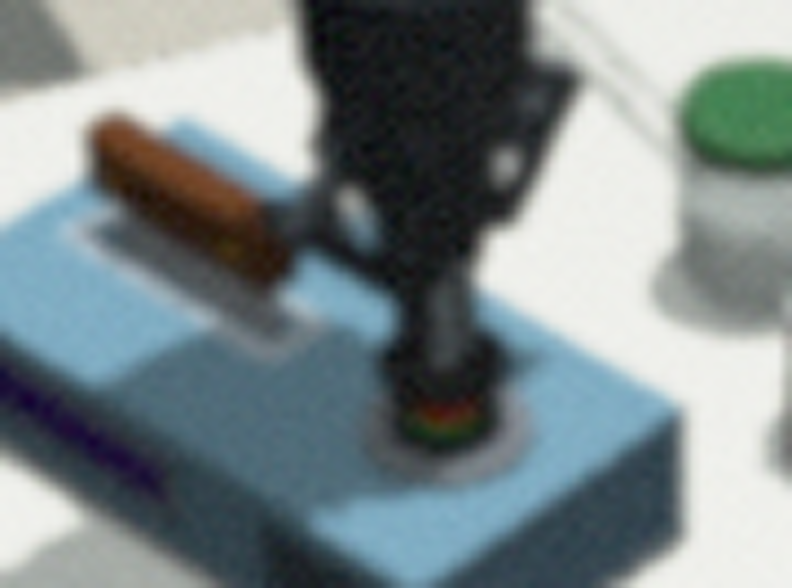

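The white ring has sunk, green stands at the collar with red above it (crop (443,425)), and depth is about 14 mm at 7.2 N. The handle silhouette matches the fully-home model. I'll hold briefly, then hand in.

>>> play_rows --increments '[{"dx": 0,"dy": 0,"dz": 0.001,"rx": 0,"ry": 0,"rz": 0,"hand": 1},{"dx": 0,"dy": 0,"dz": 0.001,"rx": 0,"ry": 0,"rz": 0,"hand": 1},{"dx": 0,"dy": 0,"dz": 0.001,"rx": 0,"ry": 0,"rz": 0,"hand": 1},{"dx": 0,"dy": 0,"dz": 0.001,"rx": 0,"ry": 0,"rz": 0,"hand": 1},{"dx": 0,"dy": 0,"dz": 0.001,"rx": 0,"ry": 0,"rz": 0,"hand": 1}]'

```text
time_s: 18.38
position: [0.5586, 0.1662, 0.074]
tcp_rot: [[-0.384, 0.923, 0.001], [0.923, 0.384, 0.0], [-0.0, 0.001, -1.0]]
wrist_force: [-1.5, -0.9, 8.7]
finger_gap: -0.0
grasp_force: 4.0
```

```bash
python3 -c "
from h import *
o=r.get_obs(); print(o['time_s'],o['position'],o['wrist_force'])
z=o['position'][2]
print(r.sign_off() if .0700<z<.0765 else 'not signed')"
```

```text
18.3833 [0.55860389 0.16620255 0.07404058] [-1.47930126 -0.89470006  8.74350723]
the job is handed in; nothing more can be done
None
```

The job is handed in at 18.4 s: the scraper is released fully home in the steriliser slot, and the arm is still holding the knob about 14.6 mm down (8.7 N) with the green ring at the collar.

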